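# Put three swapped lamps back in their own display trays

### The arm

A 6-joint arm with a two-finger parallel gripper is mounted at the origin on the work surface. World frame = base frame: x ahead of the robot, y to its left, z up, the work surface at z = 0. Lengths are in mm, angles in degrees, forces in N, time in s.
With the tool pointing down it reaches from about 350 to 850 mm from the base axis. Payload 8.1 kg.
Tool frame: the origin (TCP) lies at the very end of the fingers, on their centre line; the grasp point (between the pads) lies 19 mm behind it; z points along the fingers, y is the direction in which the jaws open and shut (so a half turn about z gives the same grasp; the last joint's range is limited). The gripper opens to 85 mm and grips with 20 to 120 N. Pads are 22 mm wide; open, the fingers measure 114 mm over their backs; the gripper's body (76 mm by 85 mm) begins 54 mm behind the grasp point. The pads swing forward as they close: fully open they stand 13 mm farther back than shut.
Start: joints at [72.055, 7.471, 85.268, -0, 87.261, -4.893], TCP at [135.478, 584.509, 231.292] pointing down, gripper open.
Joint ranges: [-169.43, 169.43], [-51.17, 129.36], [1.28, 143.12], [-76.62, 256.62], [0, 156.53], [-152.29, 152.29]. Speed limits (degrees/s): [136.94, 136.94, 159.86, 180, 180, 180].

### API

Orientations are given as [roll, pitch, yaw] about the fixed x, y, z axes, in that order (R = Rz(yaw) Ry(pitch) Rx(roll)).
In Python, from bench import r, eyes gives the robot as it stands. The module is installed in compiled form; this text tells all that it offers.
- The arm moves only by the tool play_rows, never from a script. Its argument "deltas" is a list of rows, each a list of 3 entries, a list of its own where there are three numbers: the shift along the tool's x, y, z in m, then the turn, a rotation vector about the tool's x, y, z in rad, then the closure, from 0 (fully open) to 1 (shut). A call has 1 to 8 rows; each row shifts and turns the pose as measured when the row begins, along the tool's axes as they then stand; what a row does not reach is not made up. A row lasts 1/8 s, in which the tool goes at most 62.5 mm and 10.7 degrees, less where a joint would pass 70% of its speed; a pose out of reach is approached as far as the arm can. A call with a gripper value outside its range is refused whole. The fingers move at their own pace and stop on an object; "force" is the grip in N (left out, the last holds). Time passes only in rows, so rows that do not move let the fingers close. It gives the time, the measured TCP pose, the force and the opening at its end, in the units of the state.
- r.sense(): the state, without advancing time (a new reading comes with each control period).
- eyes.snapshot(name): name is "scene" or "top" or "wrist"; returns the picture (480x640x3 uint8, red, green, blue); there is no depth.
- eyes.get_calibration(name): a dict with "mtx" (3x3 intrinsics, pixels), "R" (3x3) and "t" (3): a world point X has camera coordinates R X + t; the wrist camera has in their place "T_tool_cam" (4x4, takes a point from camera to tool coordinates, whose origin is the TCP and whose axes are the flange's). Camera axes: x right, y down, z forward; pixel columns grow to the right and rows downward; lengths in mm; the calibration is good to about 2 mm. A picture is of the moment at which its call begins: read the wrist's pose just before it. get_calibration takes no time and is no camera call.
- r.hand_in(): hands the job in, once; it reports no verdict.
The state is a dict: "time": time; "joint_pos": joint angles; "qd": joint speeds; "joint_efforts": joint torques, N m; "tool_pos": TCP position; "tcp_rot": TCP orientation; "ft_force": force on the tool from outside, world axes, zero at the start; "wrist_torque": the same for the moment, N m; "finger_gap": finger opening in mm.
Only numpy, scipy, OpenCV 4.12 (cv2) and the standard library are available. Lean on these libraries where they do the work, as an engineer would, in place of code of your own. Each camera call takes 0.05 s, during which the arm holds its last target. There are 200 camera calls.

### The job

On this second-hand stall the three lamps have got into each other's trays. Lift one out and park it on the bare cardboard pad to make room, then move the lamps round until each stands in the middle of its own tray: the round puck lantern in the round tin, the torch lying lengthwise in the long trough, and the block lamp in the square carton. Leave the bulb lamp, the staple carton and the horseshoe as they are.

Things in the scene. Friction and masses are not known exactly. Their poses are not given: they have to be found in the camera images.
- torch_center (a point): centre (half-way up, mid-length) of the loose olive torch lying flat, 100 mm long (x) with a round barrel 30 mm in diameter and square ends 42 mm wide and high that keep it from rolling: the head is the last 26 mm at +x, the black tail cap the last 12 mm at -x. Grip it across the barrel (along its y). x points to the lens, z up. The point is 21 mm above its underside; about 0.16 kg. It starts lying in the square carton.
- puck_center (a point): centre (half-way up) of the loose round white puck lantern, an upright cylinder 58 mm in diameter and 46 mm high with a ring of small lamps and a black button on top; z up. The point is 23 mm above its underside; about 0.15 kg. It starts in the long trough.
- block_center (a point): centre (half-way up) of the loose black block lamp, a rectangular block 44 mm (x) by 72 mm (y) by 50 mm high with a round lens on its -y end and a small grey switch on top; z up. Grip it across the 44 mm. The point is 25 mm above its underside; about 0.22 kg. It starts in the round tin.
- tin: round shallow bright tin, fixed: 118 mm across outside, 112 mm inside, floor 4 mm above the table, rim 8 mm above the table. Origin at the centre of its underside on the table. Home of the puck lantern.
- carton: square shallow brown cardboard tray, fixed: 122 mm square outside, 116 mm inside, floor 4 mm and rim 8 mm above the table. Origin at the centre of its underside, x and y along its sides. Home of the block lamp.
- trough: long shallow grey plastic tray, fixed: 134 mm (x) by 80 mm (y) outside, 128 by 74 mm inside, floor 4 mm and rim 8 mm above the table. Origin at the centre of its underside, x along its length. Home of the torch.
- pad: bare flat dark-brown cardboard pad without a rim, fixed, 124 mm square, top 4 mm above the table, empty at the start: the parking spot. Origin at the centre of its underside, x and y along its sides.
- bulb_lamp: bystander, leave alone: loose white round base 58 mm in diameter with a glass bulb on it, 69 mm high. Origin at the centre of its underside, z up.
- staple_carton: bystander, leave alone: loose small red carton with a paper band, 62 mm (x) by 36 mm (y) by 30 mm high. Origin at the centre of its underside, z up.
- horseshoe: bystander, leave alone: loose rusty iron U lying flat, about 65 mm by 65 mm, 12 mm high. Origin on the table, at the centre of its bow, z up.

How it is judged (in metres and radians):
On the way:
1. one of the three lamps has been set down on the bare cardboard pad and let go (((horizontal distance between torch_center and pad below 0.045 m and z of torch_center in the frame of pad below 0.029 m and linear speed of torch below 0.02 m/s and contact force between the fingers and torch below 0.1 N) or (horizontal distance between puck_center and pad below 0.045 m and z of puck_center in the frame of pad below 0.031 m and linear speed of puck below 0.02 m/s and contact force between the fingers and puck below 0.1 N) or (horizontal distance between block_center and pad below 0.045 m and z of block_center in the frame of pad below 0.033 m and linear speed of block below 0.02 m/s and contact force between the fingers and block below 0.1 N))), for 0.2 s.
At the end, for the whole second after the job is handed in: Puck in the round tin, block lamp in the square carton, torch in the long trough: each flat on its floor (3 mm, 0.1 rad), centre within 15 mm of the tray's centre, the torch within 0.2 rad of the trough's length (either way round), all let go and at rest (horizontal distance between puck_center and tin below 0.015 m and z of puck_center in the frame of tin between 0.023 and 0.03 m and angle between each of puck_center, block_center, torch_center's own z axis and vertical below 0.1 rad and linear speed of each of puck, block, torch below 0.02 m/s and contact force between the fingers and puck below 0.1 N and horizontal distance between block_center and carton below 0.015 m and z of block_center in the frame of carton between 0.025 and 0.032 m and contact force between the fingers and block below 0.1 N and horizontal distance between torch_center and trough below 0.015 m and z of torch_center in the frame of trough between 0.021 and 0.028 m and contact force between the fingers and torch below 0.1 N and angle between the x axis of torch_center and the x axis of trough, either way round below 0.2 rad); the robot touches nothing.
It fails at once if the bulb lamp was disturbed (moved more than 20 mm or tipped) (distance of bulb_lamp from where it was at the start of the episode above 0.02 m or angle between bulb_lamp's own z axis and vertical above 0.3 rad).
It fails at once if the staple carton was disturbed (moved more than 20 mm or tipped) (distance of staple_carton from where it was at the start of the episode above 0.02 m or angle between staple_carton's own z axis and vertical above 0.3 rad).
It fails at once if the horseshoe was disturbed (moved more than 20 mm or tipped) (distance of horseshoe from where it was at the start of the episode above 0.02 m or angle between horseshoe's own z axis and vertical above 0.3 rad).
It also fails if it takes over 115 s, if anything falls off the work surface, if the arm or the gripper's body presses on something with over 40 N, if the wrist force passes 120 N, or if a joint passes its speed limit or range.

## Working session

There is one attempt and no reset: what is moved stays moved. The work goes in short steps, Python scripts to look and compute and a tool call to move; the robot and the scene stay as the last step left them, time stands still between calls to the robot, and variables do not carry over. Pictures are saved under pics/ and viewed, about 12 in all and at most 16, crops included, and the job is handed in when it is done.

Besides the shell and the picture viewer there is one more tool, called as name([rows], argument=value, ...), one row to a line, values as JSON. play_rows: Moves the arm, as the interface text tells. Its arguments: {"type":"object","properties":{"deltas":{"type":"array"},"force":{"type":"number"}},"required":["deltas"]}

```bash
mkdir -p pics
python3 - <<'E'
from bench import r,eyes
import cv2
print(r.sense())
for n in("scene","top"):
    im=eyes.snapshot(n); cv2.imwrite(f"pics/{n}0.png",im[:,:,::-1]); c=eyes.get_calibration(n); print(n,c)
print(eyes.get_calibration("wrist"))
E
```

```text
{'time': 0.0, 'joint_pos': array([ 7.20554886e+01,  7.51621895e+00,  8.53288739e+01,  3.97842366e-04,
        8.72638018e+01, -4.89123298e+00]), 'qd': array([ 0.03495111, -0.00897824,  0.03901031, -0.05534966,  0.04585932,
        0.01523689]), 'joint_efforts': array([-1.26411453e-05, -5.69392347e+01, -5.00554097e+01, -3.17105978e-04,
        1.49291125e-02,  2.02364470e-05]), 'tool_pos': array([135.29772619, 583.97014815, 230.23676353]), 'tcp_rot': array([-1.79891536e+02, -9.68074140e-03,  1.66946693e+02]), 'ft_force': array([ 0.47050945,  0.42419741, -1.10126709]), 'wrist_torque': array([ 0.02673357,  0.01020541, -0.03854908]), 'finger_gap': 85.36222014016859}
scene {'mtx': array([[565.06629534,   0.        , 317.00970261],
       [  0.        , 565.06629534, 232.82856333],
       [  0.        ,   0.        ,   1.        ]]), 'R': array([[ 0.22141777,  0.97517823, -0.0012652 ],
       [ 0.60345124, -0.13803473, -0.78536171],
       [-0.76604228,  0.17312955, -0.61903585]]), 't': array([ -99.25026233, -270.19180731, 1450.12420679])}
top {'mtx': array([[573.28952256,   0.        , 31
[... 178 characters left out ...]
3],
       [-9.91458033e-01, -1.57870910e-02, -1.29467122e-01],
       [ 1.29484915e-01, -1.05834529e-04, -9.91581386e-01]]), 't': array([-15.13833373, 543.88099824, 876.88853082])}
{'mtx': array([[417.40145571,   0.        , 324.61782928],
       [  0.        , 417.40145571, 231.54324239],
       [  0.        ,   0.        ,   1.        ]]), 'T_tool_cam': array([[-4.47958706e-04, -9.54201088e-01, -2.99165643e-01,
         7.72852143e+01],
       [ 9.99999874e-01, -3.59173699e-04, -3.51760696e-04,
        -1.41137523e-01],
       [ 2.28198008e-04, -2.99165763e-01,  9.54201129e-01,
        -1.42306010e+02],
       [ 0.00000000e+00,  0.00000000e+00,  0.00000000e+00,
         1.00000000e+00]])}
```

View pics/top0.png

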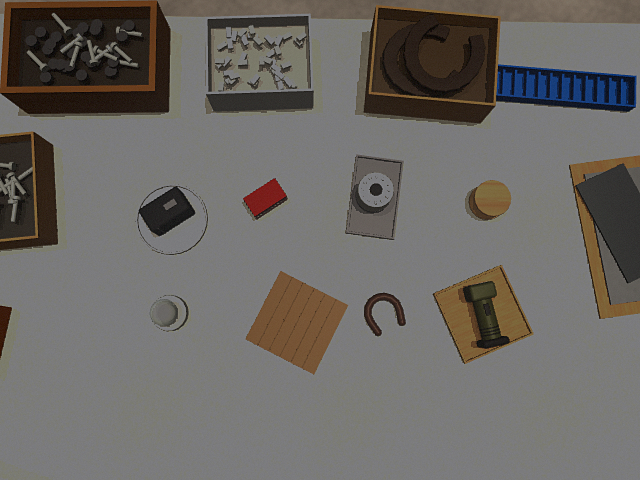

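View pics/scene0.png

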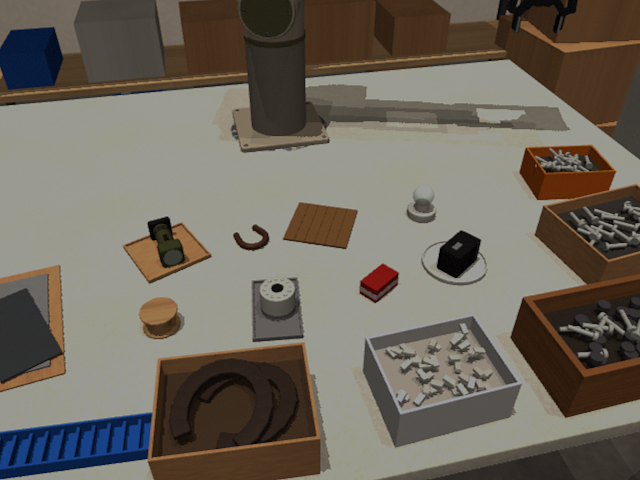

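The top view shows:
- Tin at about (172,220), holding the block with its top at about (166,207).
- Trough at about (375,197), holding the puck with its top at (376,190).
- Carton at about (483,313), holding the torch with its head at (480,290) and tail at (492,342).
- Empty pad at about (297,322).
- Bystanders: red carton (265,198), bulb (168,312), horseshoe (385,312). There is also a wooden knob at (490,198).

```bash
cat > h.py <<'E'
import numpy as np, cv2
from scipy.spatial.transform import Rotation as Ro
from bench import r,eyes
def cam(name,state=None):
    c=eyes.get_calibration(name)
    if name!="wrist": R=c["R"].T; return c["mtx"],R,-R@c["t"]
    T=c["T_tool_cam"]; A=Ro.from_euler("xyz",state["tcp_rot"],degrees=True).as_matrix()
    return c["mtx"],A@T[:3,:3],A@T[:3,3]+state["tool_pos"]
def ray(C,uv,z):
    K,R,o=C; uv=np.atleast_2d(uv).astype(float)
    d=(R@np.linalg.inv(K)@np.c_[uv,np.ones(len(uv))].T).T
    return (o+d*((z-o[2])/d[:,2])[:,None])[:,:2]
def blob(mask,box=None):
    m=np.zeros(mask.shape,np.uint8)
    x0,y0,x1,y1=box or (0,0,640,480); m[y0:y1,x0:x1]=mask[y0:y1,x0:x1]*255
    m=cv2.morphologyEx(m,cv2.MORPH_OPEN,np.ones((3,3)))
    cs,_=cv2.findContours(m,cv2.RETR_EXTERNAL,cv2.CHAIN_APPROX_NONE)
    return max(cs,key=cv2.contourArea)[:,0,:]
def rect(C,cont,z):
    p=ray(C,cont,z).astype(np.float32); (c,s,_)=(q:=cv2.minAreaRect(p))
    b=cv2.boxPoints(q); e=[b[1]-b[0],b[2]-b[1]]; e=max(e,key=np.linalg.norm)
    return np.round(c,1),np.round(sorted(s),1),round(np.degrees(np.arctan2(e[1],e[0]))%180,1)
def wrist(fn):
    s=r.sense(); im=eyes.snapshot("wrist"); cv2.imwrite(fn,im[:,:,::-1]); return im,cam("wrist",s),s
E
python3 - <<'E'
from h import *
C=cam("top"); im=cv2.imread("pics/top0.png"); hsv=cv2.cvtColor(im,cv2.COLOR_BGR2HSV); H,S,V=cv2.split(hsv)
warm=(S>90)&((H<30)|(H>170))
for n,b,z in(("pad",(235,260,355,385),4),("carton",(425,255,540,370),6),("red",(235,170,295,225),20),("shoe",(355,285,412,342),8)):
    print(n,rect(C,blob(warm,b),z))
print("knob",rect(C,blob(warm,(460,170,520,230)),40))
print("block",rect(C,blob(V<45,(130,180,205,245)),54), "black incl sides")
print("trough hand",rect(C,np.array([[357,155],[404,160],[393,239],[346,234]]),8))
t=ray(C,[[138,220],[207,220],[172,186],[172,254]],8);print("tin",t.round())
print("puckmid",ray(C,[[376,190]],50), "block sw",ray(C,[[168,204]],54))
print("torch head/tail",ray(C,[[480,290],[492,342]],[46][0]),"bulb",ray(C,[[172,316]],5))
print("block top corners",ray(C,[[139,210],[178,187],[193,206],[157,228]],54).round())
print(V[60:240,300][100:].mean(),V[200,352],V[220,145])
E
```

```text
pad (array([426.6,  14.2]), array([124. , 124.4]), np.float32(64.1))
carton (array([ 444.7, -286.7]), array([122.4, 123.7]), np.float32(113.6))
red (array([628.6,  70.2]), array([36.5, 62.3]), np.float32(124.5))
shoe (array([ 444.6, -125.3]), array([60.9, 61.2]), np.float32(24.0))
knob (array([ 625.5, -292.2]), array([57.7, 68.7]), np.float32(120.4))
block (array([595.3, 220.5]), array([54.7, 73.3]), np.float32(124.5)) black incl sides
trough hand (array([ 634.2, -112.8]), array([ 79. , 138.1]), np.float32(172.6))
tin [[589. 278.]
 [590. 165.]
 [647. 225.]
 [533. 220.]]
puckmid [[ 635.65275573 -109.1489541 ]] block sw [[606.91755688 218.5626522 ]]
torch head/tail [[ 479.94266436 -271.84268922]
 [ 400.18832822 -288.52345874]] bulb [[432.50551677 215.7151309 ]]
block top corners [[597. 264.]
 [635. 204.]
 [604. 179.]
 [568. 234.]]
124.6125 54 27
```

Measured sizes agree with the given ones: pad 124, carton about 123, trough about 79x138, tin 113–114 mm across. I'm going above the puck first.

play_rows([
  [[-0.046,-0.04,0],[0,0,0],0],
  [[-0.046,-0.04,0],[0,0,0],0],
  [[-0.046,-0.04,0],[0,0,0],0],
  [[-0.046,-0.04,0],[0,0,0],0],
  [[-0.046,-0.04,0],[0,0,0],0],
  [[-0.046,-0.04,0],[0,0,0],0],
  [[-0.046,-0.04,0],[0,0,0],0],
], force=40)

```text
time: 0.98
tool_pos: [388.8, 231.2, 227.0]
tcp_rot: [-179.6, -0.1, 167.4]
ft_force: [1.8, 0.2, 0.2]
finger_gap: 85.4
```

play_rows([
  [[-0.046,-0.04,0],[0,0,0],0],
  [[-0.046,-0.04,0],[0,0,0],0],
  [[-0.046,-0.04,0],[0,0,0],0],
  [[-0.046,-0.04,0],[0,0,0],0],
  [[-0.046,-0.04,0],[0,0,0],0],
  [[-0.046,-0.04,0],[0,0,0],0],
  [[-0.046,-0.04,0],[0,0,0],0],
  [[0,0,0],[0,0,0],0],
])

```text
time: 1.98
tool_pos: [645.8, -127.0, 222.5]
tcp_rot: [-179.7, -0.4, 167.1]
ft_force: [-0.4, 0.4, 0.4]
finger_gap: 85.4
```

```bash
cat >> h.py <<'E'
def go(x,y,z,yaw,s=None):
    s=s or r.sense(); A=Ro.from_euler("xyz",s["tcp_rot"],degrees=True)
    B=Ro.from_euler("xyz",[180,0,yaw],degrees=True)
    print("now",s["tool_pos"].round(1),s["tcp_rot"].round(1),"shift",(A.inv().apply(np.array([x,y,z])-s["tool_pos"])/1000).round(4),"turn",(A.inv()*B).as_rotvec().round(3))
E
python3 - <<'E'
from h import *
im,C,s=wrist("pics/w1.png")
go(636,-109,120,167,s)
np.save("/tmp/s.npy",s,allow_pickle=True)
E
```

```text
now [ 645.8 -127.   222.5] [-179.7   -0.4  167.1] shift [0.0129 0.0159 0.1025] turn [-0.006 -0.007  0.002]
```

View pics/w1.png

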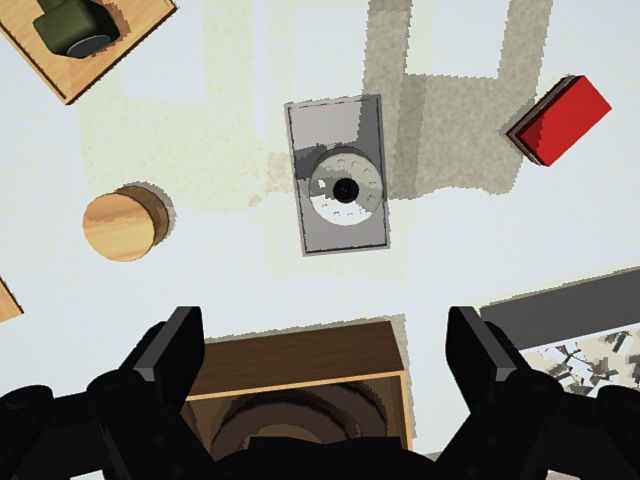

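Puck top is at (346,187), with the button at its centre. Trough corners are (286,103), (380,95), (389,247), (303,256).

Run:
```python
from h import *
s=np.load("/tmp/s.npy",allow_pickle=True).item(); C=cam("wrist",s)
p=ray(C,[[346,187]],50)[0]; print("puck",p, ray(C,[[308,187],[384,187]],50))
print("trough",rect(C,np.array([[286,103],[380,95],[389,247],[303,256]]),8))
go(p[0],p[1],80,167,s)
```

```text
puck [ 634.09035833 -108.78951745] [[ 627.6347737  -137.13628309]
 [ 640.53905156  -80.47301227]]
trough (array([ 635. , -112.3]), array([ 78.4, 133.9]), np.float32(172.2))
now [ 645.8 -127.   222.5] [-179.7   -0.4  167.1] shift [0.0145 0.016  0.1425] turn [-0.006 -0.007  0.002]
```

play_rows([
  [[0.0145,0.016,0.04],[-0.006,-0.007,0],0],
  [[0,0,0.05],[0,0,0],0],
  [[0,0,0.05],[0,0,0],0],
  [[0,0,0],[0,0,0],0],
  [[0,0,0],[0,0,0],0],
])

```text
time: 2.65
tool_pos: [634.4, -101.0, 85.0]
tcp_rot: [179.8, 0.3, 167.4]
ft_force: [0.6, 1.1, 0.8]
finger_gap: 85.6
```

```bash
python3 -c "
from h import *
go(634.5,-109,12,167)"
```

```text
now [ 634.4 -101.    85. ] [179.8   0.3 167.4] shift [-0.0015 -0.008   0.073 ] turn [0.003 0.005 0.008]
```

play_rows([
  [[-0.0015,-0.008,0],[0,0,0],0],
  [[0,0,0],[0,0,0],0],
  [[0,0,0.03],[0,0,0],0],
  [[0,0,0],[0,0,0],0],
])

```text
time: 3.15
tool_pos: [639.5, -111.1, 63.6]
tcp_rot: [179.9, 1.0, 167.4]
ft_force: [-0.5, 0.1, -0.2]
finger_gap: 85.7
```

```bash
python3 -c "
from h import *
go(634.5,-109,12,167)"
```

```text
now [ 639.5 -111.1   63.6] [179.9   1.  167.4] shift [0.0063 0.0008 0.0515] turn [0.003 0.018 0.007]
```

play_rows([
  [[0.006,0.001,0.026],[0.003,0.018,0],0],
  [[0,0,0.02],[0,0,0],0],
])

```text
time: 3.4
tool_pos: [637.8, -110.0, 21.1]
tcp_rot: [-180.0, 0.4, 167.4]
ft_force: [0.3, 0.7, 0.2]
finger_gap: 85.1
```

```bash
python3 -c "
from h import *
go(634.5,-109,12,167)"
```

```text
now [ 637.8 -110.    21.1] [-180.     0.4  167.4] shift [0.0035 0.0002 0.0091] turn [-0.001  0.007  0.007]
```

play_rows([
  [[0.0035,0,0.009],[0,0.006,0],0],
  [[0,0,0],[0,0,0],1],
  [[0,0,0],[0,0,0],1],
  [[0,0,0],[0,0,0],1],
  [[0,0,0],[0,0,0],1],
  [[0,0,0],[0,0,0],1],
], force=40)

```text
time: 4.15
tool_pos: [634.2, -109.1, 11.5]
tcp_rot: [-180.0, 0.0, 167.4]
ft_force: [0.1, 0.3, -1.2]
finger_gap: 57.6
```

play_rows([
  [[0,0,-0.05],[0,0,0],1],
  [[0,0,-0.05],[0,0,0],1],
  [[0.046,0.015,0],[0,0,0],1],
  [[0.046,0.015,0],[0,0,0],1],
  [[0.046,0.015,0],[0,0,0],1],
  [[0.046,0.015,0],[0,0,0],1],
  [[0.046,0.015,0],[0,0,0],1],
  [[0,0,0],[0,0,0],1],
])

```text
time: 5.15
tool_pos: [420.7, 17.3, 114.6]
tcp_rot: [180.0, 0.2, 167.3]
ft_force: [-0.2, -0.2, -0.1]
finger_gap: 57.0
```

```bash
python3 -c "
from h import *
go(427,14,13,167)
print(r.sense()['finger_gap'])"
```

```text
now [420.7  17.3 114.6] [180.    0.2 167.3] shift [-0.0065 -0.0018  0.1017] turn [0.    0.003 0.006]
57.02615346388931
```

play_rows([
  [[-0.0065,-0.002,0.04],[0,0,0],1],
  [[0,0,0.04],[0,0,0],1],
  [[0,0,0.008],[0,0,0],1],
])

```text
time: 5.52
tool_pos: [431.7, 13.1, 28.3]
tcp_rot: [179.9, 0.7, 167.4]
ft_force: [-0.3, 0.6, -0.9]
finger_gap: 57.3
```

```bash
python3 -c "
from h import *
go(427,14,12.0,167)
print(r.sense()['finger_gap'],r.sense()['ft_force'])"
```

```text
now [431.7  13.1  28.3] [179.9   0.7 167.4] shift [ 0.005  -0.0001  0.0162] turn [0.001 0.013 0.007]
57.297765945620256 [-0.27481193  0.60774372 -0.85675744]
```

play_rows([
  [[0.005,0,0.01],[0,0.013,0],1],
  [[0,0,0.004],[0,0,0],1],
  [[0,0,0],[0,0,0],1],
])

```text
time: 5.9
tool_pos: [429.1, 13.7, 16.0]
tcp_rot: [179.9, 0.1, 167.4]
ft_force: [-0.6, 0.1, -1.6]
finger_gap: 57.4
```

play_rows([
  [[0,0,0.0035],[0,0,0],1],
  [[0,0,0],[0,0,0],1],
])

```text
time: 6.15
tool_pos: [430.4, 13.5, 13.6]
tcp_rot: [179.9, 0.3, 167.4]
ft_force: [0.2, 0.3, -1.7]
finger_gap: 57.1
```

play_rows([
  [[0,0,0.0015],[0,0,0],1],
  [[0,0,0],[0,0,0],0],
  [[0,0,0],[0,0,0],0],
  [[0,0,0],[0,0,0],0],
  [[0,0,0],[0,0,0],0],
])

```text
time: 6.78
tool_pos: [431.5, 13.5, 13.1]
tcp_rot: [179.9, 0.4, 167.4]
ft_force: [0.1, -0.1, -0.4]
finger_gap: 85.5
```

play_rows([
  [[0,0,-0.03],[0,0,0],0],
  [[0,0,-0.05],[0,0,0],0],
  [[0,0,-0.06],[0,0,0],0],
  [[0,0,-0.06],[0,0,0],0],
  [[0,0,0],[0,0,0],0],
])

```text
time: 7.4
tool_pos: [428.8, 13.5, 218.4]
tcp_rot: [179.9, 0.2, 167.4]
ft_force: [-0.9, 0.1, -1.8]
finger_gap: 85.6
```

Run:
```python
from h import *
im,C,s=wrist("pics/w2.png")
go(445,-287,210,190,s)
```

```text
now [428.8  13.5 218.4] [179.9   0.2 167.4] shift [-0.0816 -0.2896  0.0083] turn [ 0.001  0.005 -0.395]
```

View pics/w2.png

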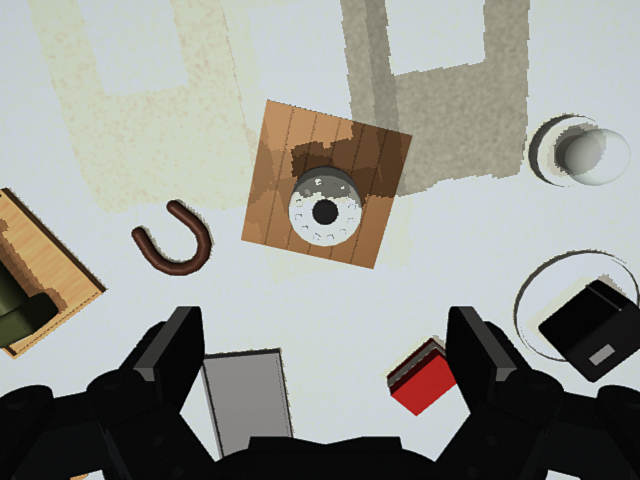

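Puck stands upright on the pad at (325,207), close to its centre. Next is the torch.

play_rows([
  [[-0.016,-0.055,0],[0,0,0],0],
  [[-0.016,-0.055,0],[0,0,0],0],
  [[-0.016,-0.055,0],[0,0,0],0],
  [[-0.016,-0.055,0],[0,0,0],0],
  [[-0.016,-0.055,0],[0,0,0],0],
  [[0,0,0],[0,0,0],0],
  [[0,0,0],[0,0,0],0],
])

```text
time: 8.32
tool_pos: [441.1, -276.2, 200.9]
tcp_rot: [179.5, -0.9, 167.6]
ft_force: [0.2, 0.4, 0.2]
finger_gap: 85.1
```

Run:
```python
from h import *
im,C,s=wrist("pics/w3.png")
np.save("/tmp/s.npy",s,allow_pickle=True); print(s["tool_pos"],s["tcp_rot"])
```

```text
[ 441.13271581 -276.20706887  200.85286306] [179.51680248  -0.93966858 167.62189751]
```

View pics/w3.png

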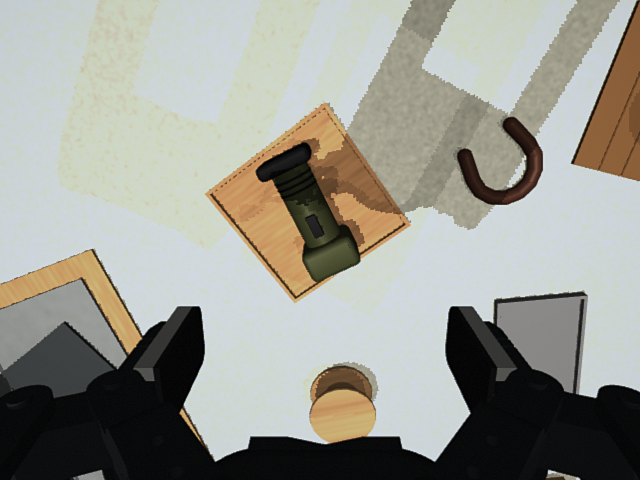

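Torch tail cap is at (286,158) and head top at (332,253). Carton corners are (326,103), (409,222), (296,301), (208,193).

Run:
```python
from h import *
s=np.load("/tmp/s.npy",allow_pickle=True).item(); C=cam("wrist",s)
print("carton",rect(C,np.array([[326,103],[409,222],[296,301],[208,193]]),8))
t,h=ray(C,[[286,158],[332,253]],46); d=h-t; print(t,h,np.linalg.norm(d)); a=np.degrees(np.arctan2(d[1],d[0]))
c=t+d*44/81; print("centre",c,"axis",a, "barrel mid chk",ray(C,[[310,212]],40))
go(c[0],c[1],100,a+180,s)
```

```text
carton (array([ 443.5, -287.7]), array([119.5, 119.9]), np.float32(113.7))
[ 395.35018468 -293.03373103] [ 472.07971334 -276.19895989] 78.55463123034207
centre [ 437.03042247 -283.88891708] axis 12.374846657538422 barrel mid chk [[ 438.75793934 -285.76222897]]
now [ 441.1 -276.2  200.9] [179.5  -0.9 167.6] shift [ 0.0007 -0.0092  0.1008] turn [ 0.012 -0.014 -0.432]
```

play_rows([
  [[0,-0.009,0.03],[0.01,-0.014,-0.144],0],
  [[0,0,0.03],[0,0,-0.144],0],
  [[0,0,0.03],[0,0,-0.144],0],
  [[0,0,0],[0,0,0],0],
])

```text
time: 8.88
tool_pos: [439.3, -278.8, 108.1]
tcp_rot: [180.0, -0.1, -166.5]
ft_force: [0.2, -0.3, 0.3]
finger_gap: 85.7
```

```bash
python3 -c "
from h import *
go(437.5,-285,8,192.4)
print(r.sense()['joint_pos'].round())"
```

```text
now [ 439.3 -278.8  108.1] [ 1.800e+02 -1.000e-01 -1.665e+02] shift [ 0.0031 -0.0056  0.1001] turn [ 0.    -0.001  0.019]
[ -38.    1.  106.   -0.   74. -141.]
```

play_rows([
  [[0.003,-0.0056,0.02],[0,0,0.019],0],
  [[0,0,0.03],[0,0,0],0],
  [[0,0,0.025],[0,0,0],0],
])

```text
time: 9.25
tool_pos: [442.5, -285.3, 38.7]
tcp_rot: [-179.6, 0.3, -168.1]
ft_force: [0.9, 0.0, 0.4]
finger_gap: 85.5
```

```bash
python3 -c "
from h import *
go(437.5,-285,8,192.4)"
```

```text
now [ 442.5 -285.3   38.7] [-179.6    0.3 -168.1] shift [0.0051 0.0016 0.0306] turn [-0.008  0.006 -0.008]
```

play_rows([
  [[0.005,0.001,0.018],[-0.008,0.006,-0.008],0],
  [[0.002,0,0.009],[0,0,0],0],
  [[0,0,0],[0,0,0],0],
])

```text
time: 9.62
tool_pos: [436.2, -285.0, 12.1]
tcp_rot: [180.0, -0.0, -167.8]
ft_force: [0.3, -0.1, -0.6]
finger_gap: 85.4
```

```bash
python3 -c "
from h import *
go(437.5,-285,8,192.4)"
```

```text
now [ 436.2 -285.    12.1] [ 180.    -0.  -167.8] shift [-0.0013 -0.0003  0.0041] turn [ 0.001 -0.    -0.003]
```

play_rows([
  [[-0.001,0,0.004],[0,0,0],0],
  [[0,0,0],[0,0,0],1],
  [[0,0,0],[0,0,0],1],
  [[0,0,0],[0,0,0],1],
  [[0,0,0],[0,0,0],1],
  [[0,0,0],[0,0,0],1],
  [[0,0,0],[0,0,0],1],
], force=50)

```text
time: 10.5
tool_pos: [439.2, -286.3, 10.8]
tcp_rot: [-179.8, 0.2, -167.8]
ft_force: [-0.2, 0.3, 0.2]
finger_gap: 28.5
```

play_rows([
  [[0,0,-0.03],[0,0,0],1],
  [[0,0,-0.04],[0,0,0],1],
  [[0,0,-0.04],[0,0,0],1],
  [[0,0,0],[0,0,0],1],
])

```text
time: 11.0
tool_pos: [437.1, -284.8, 121.6]
tcp_rot: [180.0, -0.0, -167.8]
ft_force: [0.2, -0.3, -1.2]
finger_gap: 28.2
```

```bash
python3 -c "
from h import *
go(635,-112.5,110,172.4)
print(r.sense()['finger_gap'])"
```

```text
now [ 437.1 -284.8  121.6] [ 180.    -0.  -167.8] shift [-0.2297  0.1267  0.0117] turn [ 0.001 -0.     0.345]
28.16281125391463
```

play_rows([
  [[-0.046,0.0253,0],[0,0,0],1],
  [[-0.046,0.0253,0],[0,0,0],1],
  [[-0.046,0.0253,0],[0,0,0],1],
  [[-0.046,0.0253,0],[0,0,0],1],
  [[-0.046,0.0253,0],[0,0,0.115],1],
  [[0,0,0],[0,0,0.115],1],
  [[0,0,0],[0,0,0.115],1],
  [[0,0,0],[0,0,0],1],
])

```text
time: 12.0
tool_pos: [635.1, -105.3, 106.8]
tcp_rot: [179.9, -1.0, 171.8]
ft_force: [0.2, -0.9, -1.6]
finger_gap: 28.3
```

```bash
python3 -c "
from h import *
go(634,-112.5,50,172.4)
print(r.sense()['finger_gap'])"
```

```text
now [ 635.1 -105.3  106.8] [179.9  -1.  171.8] shift [-0.001  -0.0074  0.0568] turn [ 0.002 -0.017 -0.011]
28.312586832166993
```

play_rows([
  [[-0.001,-0.0074,0.02],[0,-0.015,-0.011],1],
  [[0,0,0.03],[0,0,0],1],
  [[0,0,0.015],[0,0,0],1],
])

```text
time: 12.38
tool_pos: [633.8, -113.1, 39.0]
tcp_rot: [179.9, -0.1, 172.9]
ft_force: [-0.2, -0.5, -1.4]
finger_gap: 28.1
```

Run:
```python
from h import *
im,C,s=wrist("pics/w4.png"); go(634,-112.5,12,172.4,s)
```

```text
now [ 633.8 -113.1   39. ] [ 1.799e+02 -1.000e-01  1.729e+02] shift [-0.0002  0.0006  0.027 ] turn [ 0.002 -0.002  0.008]
```

View pics/w4.png

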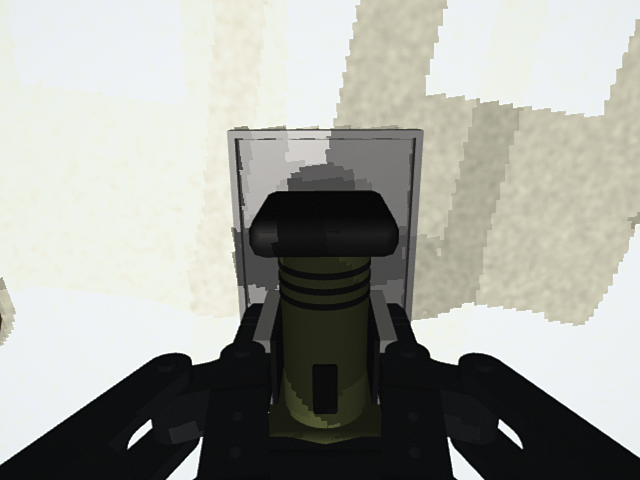

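The torch is lined up with the trough and centred sideways, so I lower it.

play_rows([
  [[0,0.0005,0.017],[0,0,0.006],1],
  [[0,0,0.007],[0,0,0],1],
  [[0,0,0],[0,0,0],1],
])

```text
time: 12.8
tool_pos: [633.4, -112.6, 12.6]
tcp_rot: [179.9, -0.2, 172.6]
ft_force: [0.2, 0.1, -1.7]
finger_gap: 28.3
```

play_rows([
  [[0,0,0.0015],[0,0,0],1],
  [[0,0,0],[0,0,0],1],
])

```text
time: 13.05
tool_pos: [634.5, -112.8, 12.4]
tcp_rot: [179.9, -0.1, 172.6]
ft_force: [-0.1, 0.2, -1.8]
finger_gap: 28.2
```

play_rows([
  [[0,0,0],[0,0,0],0.45],
  [[0,0,0],[0,0,0],0.45],
  [[0,0,0],[0,0,0],0.45],
  [[0,0,-0.02],[0,0,0],0.3],
  [[0,0,-0.04],[0,0,0],0.1],
  [[0,0,-0.06],[0,0,0],0],
  [[0,0,-0.06],[0,0,0],0],
  [[0,0,0],[0,0,0],0],
])

```text
time: 14.05
tool_pos: [635.8, -113.6, 206.1]
tcp_rot: [179.9, 0.3, 172.6]
ft_force: [-0.5, -0.0, -0.2]
finger_gap: 85.1
```

Run:
```python
from h import *
im,C,s=wrist("pics/w5.png"); np.save("/tmp/s5.npy",s,allow_pickle=True)
go(597,220,205,167,s)
```

```text
now [ 635.8 -113.6  206.1] [179.9   0.3 172.6] shift [0.0816 0.3258 0.0012] turn [0.002 0.005 0.097]
```

View pics/w5.png

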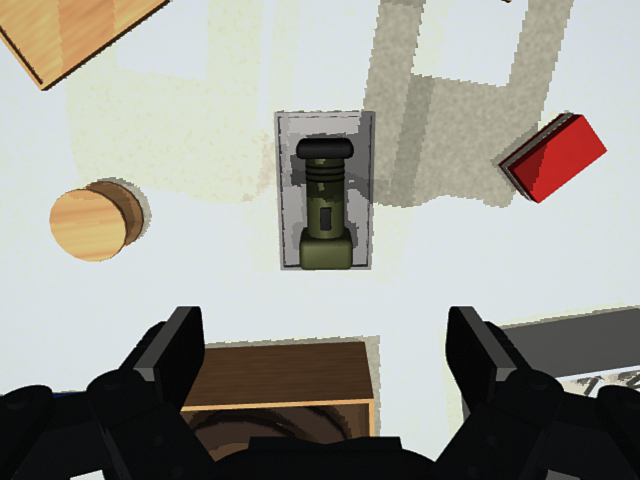

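Torch tail is at (325,146) and head top at (326,246). Trough corners are (274,112), (375,112), (371,270), (280,269).

Run:
```python
from h import *
s=np.load("/tmp/s5.npy",allow_pickle=True).item(); C=cam("wrist",s)
q=rect(C,np.array([[274,112],[375,112],[371,270],[280,269]]),8)
t,h=ray(C,[[325,146],[326,246]],46);d=h-t;c=t+d*44/81;print(q,c,np.linalg.norm(d),np.degrees(np.arctan2(d[1],d[0])),c-q[0])
```

```text
(array([ 635. , -112.8]), array([ 80.1, 134.1]), np.float32(172.7)) [ 631.41974584 -112.23033661] 75.67639218180558 -6.854605470230134 [-3.58025416  0.56966339]
```

play_rows([
  [[0.0136,0.0543,0],[0,0,0],0],
  [[0.0136,0.0543,0],[0,0,0],0],
  [[0.0136,0.0543,0],[0,0,0],0],
  [[0.0136,0.0543,0],[0,0,0],0],
  [[0.0136,0.0543,0],[0,0,0],0],
  [[0.0136,0.0543,0],[0,0,0],0],
  [[0,0,0],[0,0,0],0],
])

```text
time: 14.98
tool_pos: [590.0, 228.7, 198.0]
tcp_rot: [-180.0, -0.5, 172.4]
ft_force: [0.0, -0.9, 0.0]
finger_gap: 85.2
```

Run:
```python
from h import *
im,C,s=wrist("pics/w6.png"); np.save("/tmp/s6.npy",s,allow_pickle=True);print(s["tool_pos"],s["tcp_rot"])
```

```text
[590.02305683 228.6924031  197.96799368] [-179.96244697   -0.50714799  172.38048413]
```

View pics/w6.png

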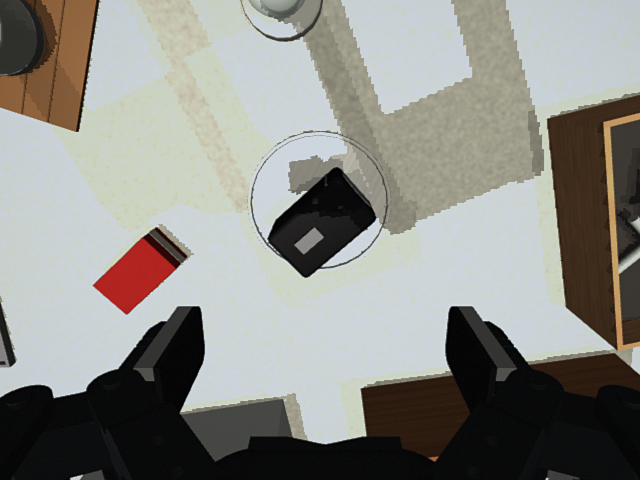

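Block is at about (322,222) in the tin, whose ellipse is centred near (318,200). I'll brighten the image to find the edges of its top face.

Run:
```python
from h import *
s=np.load("/tmp/s6.npy",allow_pickle=True).item(); C=cam("wrist",s)
im=cv2.imread("pics/w6.png"); V=im.max(2)
b=blob(V<70,(240,125,395,285)); print("dark z54",rect(C,b,54))
c=np.array([[337,168],[375,213],[307,277],[268,240]]); print("hand",rect(C,c,54))
print("tin",ray(C,[[249,200],[387,200],[318,131],[318,268]],8).round(1))
cr=cv2.resize(im[155:290,255:390],None,fx=4,fy=4,interpolation=cv2.INTER_NEAREST)
cv2.imwrite("pics/crop6.png",np.clip(cr.astype(float)*4,0,255).astype(np.uint8))
```

```text
dark z54 (array([595.2, 224.5]), array([48.3, 73.8]), np.float32(124.7))
hand (array([595.6, 225.4]), array([41.8, 72.6]), np.float32(127.5))
tin [[580.1 167.5]
 [595.  279. ]
 [533.3 230.8]
 [646.5 215.1]]
```

View pics/crop6.png

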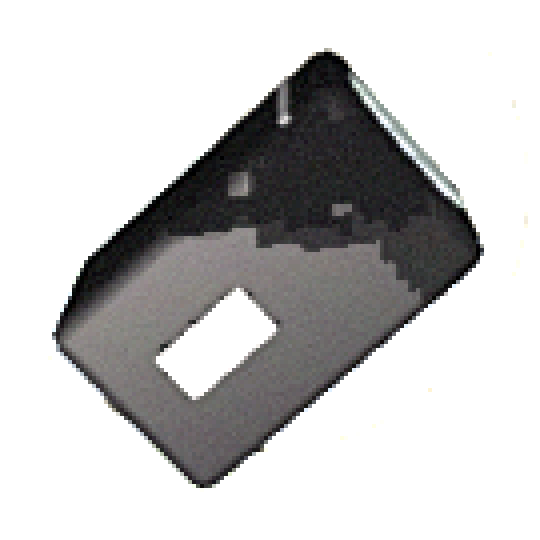

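Run:
```python
from h import *
s=np.load("/tmp/s6.npy",allow_pickle=True).item(); C=cam("wrist",s)
c=np.array([[57,338],[203,487],[478,256],[336,104]])/4+[255,155]; q=rect(C,c,54); print("top",q, ray(C,c,54).round(1))
go(*q[0],90,q[2],s)
```

```text
top (array([599.1, 225. ]), array([39. , 66.5]), np.float32(124.1)) [[601.7 186.5]
 [634.  208.4]
 [596.5 263.4]
 [566.1 241.7]]
now [590.  228.7 198. ] [-180.    -0.5  172.4] shift [-0.0104 -0.0024  0.1079] turn [-0.004 -0.008  0.843]
```

play_rows([
  [[-0.009,-0.002,0.015],[-0.004,-0.008,0.1686],0],
  [[0,0,0.015],[0,0,0.1686],0],
  [[0,0,0.015],[0,0,0.1686],0],
  [[0,0,0.015],[0,0,0.1686],0],
  [[0,0,0.015],[0,0,0.1686],0],
  [[0,0,0],[0,0,0],0],
])

```text
time: 15.78
tool_pos: [598.2, 213.5, 117.1]
tcp_rot: [-179.6, -0.0, 122.1]
ft_force: [0.1, -0.6, -0.6]
finger_gap: 85.5
```

```bash
python3 -c "
from h import *
go(598,223.5,70,124.4)"
```

```text
now [598.2 213.5 117.1] [-179.6   -0.   122.1] shift [0.0085 0.0055 0.0471] turn [-0.007 -0.001 -0.039]
```

play_rows([
  [[0.0085,0.0055,0.012],[-0.007,0,-0.039],0],
  [[0,0,0.015],[0,0,0],0],
  [[0,0,0.01],[0,0,0],0],
])

```text
time: 16.15
tool_pos: [599.7, 223.3, 79.8]
tcp_rot: [179.8, 0.0, 124.9]
ft_force: [-0.9, 0.3, -0.8]
finger_gap: 85.6
```

```bash
python3 -c "
from h import *
go(598,223.5,14,124.4)"
```

```text
now [599.7 223.3  79.8] [179.8   0.  124.9] shift [ 0.0011 -0.0015  0.0658] turn [0.003 0.    0.009]
```

play_rows([
  [[0.001,-0.0015,0.03],[0.003,0,0.008],0],
  [[0,0,0.023],[0,0,0],0],
  [[0,0,0],[0,0,0],0],
])

```text
time: 16.52
tool_pos: [597.1, 223.3, 23.5]
tcp_rot: [-179.9, -0.0, 124.6]
ft_force: [0.1, -0.7, 0.2]
finger_gap: 85.9
```

```bash
python3 -c "
from h import *
go(598,223.5,13,124.4)"
```

```text
now [597.1 223.3  23.5] [-179.9   -0.   124.6] shift [-0.0004  0.0009  0.0105] turn [-0.002 -0.     0.004]
```

play_rows([
  [[0,0.001,0.0095],[0,0,0],0],
  [[0,0,0],[0,0,0],1],
  [[0,0,0],[0,0,0],1],
  [[0,0,0],[0,0,0],1],
  [[0,0,0],[0,0,0],1],
  [[0,0,0],[0,0,0],1],
  [[0,0,0],[0,0,0],1],
], force=50)

```text
time: 17.4
tool_pos: [600.1, 224.6, 16.8]
tcp_rot: [179.8, 0.1, 124.7]
ft_force: [-0.7, -0.9, -1.2]
finger_gap: 43.5
```

play_rows([
  [[0,0,-0.03],[0,0,0],1],
  [[0,0,-0.05],[0,0,0],1],
  [[0,0,-0.05],[0,0,0],1],
  [[0,0,-0.03],[0,0,0],1],
  [[0,0,0],[0,0,0],1],
])

```text
time: 18.02
tool_pos: [598.1, 224.0, 179.0]
tcp_rot: [-179.9, -0.0, 124.7]
ft_force: [0.1, -0.5, -2.5]
finger_gap: 43.5
```

```bash
python3 -c "
from h import *
go(444,-287,160,124.4)"
```

```text
now [598.1 224.  179. ] [-179.9   -0.   124.7] shift [-0.3327 -0.4173  0.0196] turn [-0.001 -0.     0.005]
```

play_rows([
  [[-0.037,-0.0464,0],[0,0,0],1],
  [[-0.037,-0.0464,0],[0,0,0],1],
  [[-0.037,-0.0464,0],[0,0,0],1],
  [[-0.037,-0.0464,0],[0,0,0],1],
  [[-0.037,-0.0464,0],[0,0,0],1],
  [[-0.037,-0.0464,0],[0,0,0],1],
  [[-0.037,-0.0464,0],[0,0,0],1],
  [[-0.037,-0.0464,0],[0,0,0],1],
])

```text
time: 19.02
tool_pos: [451.0, -238.2, 161.6]
tcp_rot: [-179.2, -0.8, 125.1]
ft_force: [1.3, 0.1, -1.4]
finger_gap: 43.4
```

```bash
python3 -c "
from h import *
go(444,-287,100,114)"
```

```text
now [ 451.  -238.2  161.6] [-179.2   -0.8  125.1] shift [-0.0368 -0.0329  0.0616] turn [-0.015 -0.013  0.194]
```

play_rows([
  [[-0.0368,-0.0329,0],[-0.015,-0.013,0.1],1],
  [[0,0,0.03],[0,0,0.094],1],
  [[0,0,0.02],[0,0,0],1],
  [[0,0,0],[0,0,0],1],
])

```text
time: 19.52
tool_pos: [438.5, -291.0, 101.6]
tcp_rot: [-179.7, -0.5, 113.2]
ft_force: [-0.3, 0.4, -2.1]
finger_gap: 43.2
```

```bash
python3 -c "
from h import *
go(444,-287,40,114)"
```

```text
now [ 438.5 -291.   101.6] [-179.7   -0.5  113.2] shift [0.001  0.007  0.0616] turn [-0.005 -0.008 -0.014]
```

play_rows([
  [[0.001,0.007,0.02],[-0.005,-0.008,-0.014],1],
  [[0,0,0.025],[0,0,0],1],
  [[0,0,0.01],[0,0,0],1],
])

```text
time: 19.9
tool_pos: [444.7, -286.5, 45.3]
tcp_rot: [180.0, -0.0, 114.1]
ft_force: [-0.3, -0.1, -1.3]
finger_gap: 43.8
```

```bash
python3 -c "
from h import *
go(444,-287,16,114)"
```

```text
now [ 444.7 -286.5   45.3] [180.   -0.  114.1] shift [-0.0002 -0.0009  0.0293] turn [ 0.001 -0.     0.002]
```

play_rows([
  [[0,0,0.018],[0,0,0],1],
  [[0,0,0.006],[0,0,0],1],
  [[0,0,0],[0,0,0],1],
])

```text
time: 20.27
tool_pos: [445.0, -286.3, 20.3]
tcp_rot: [180.0, -0.0, 114.1]
ft_force: [-0.5, -0.2, -1.5]
finger_gap: 43.5
```

play_rows([
  [[0,0,0.003],[0,0,0],1],
  [[0,0,0],[0,0,0],1],
])

```text
time: 20.52
tool_pos: [445.7, -286.9, 18.3]
tcp_rot: [179.9, 0.1, 114.1]
ft_force: [0.2, 0.0, -1.1]
finger_gap: 43.6
```

play_rows([
  [[0,0,0.0015],[0,0,0],1],
  [[0,0,0],[0,0,0],0],
  [[0,0,0],[0,0,0],0],
  [[0,0,0],[0,0,0],0],
  [[0,0,-0.03],[0,0,0],0],
  [[0,0,-0.06],[0,0,0],0],
  [[0,0,-0.06],[0,0,0],0],
  [[0,0,-0.04],[0,0,0],0],
])

```text
time: 21.52
tool_pos: [443.5, -285.5, 209.1]
tcp_rot: [-179.9, -0.2, 114.1]
ft_force: [-0.2, 0.3, -0.8]
finger_gap: 85.2
```

Run:
```python
from h import *
im,C,s=wrist("pics/w7.png"); np.save("/tmp/s7.npy",s,allow_pickle=True); go(430,14,200,130,s)
```

```text
now [ 443.5 -285.5  209.1] [-179.9   -0.2  114.1] shift [0.2788 0.11   0.0102] turn [-0.001 -0.005 -0.277]
```

View pics/w7.png

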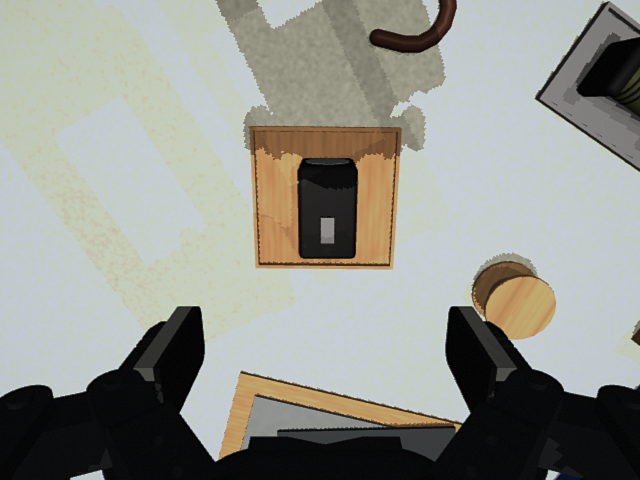

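Block lies flat in the carton, with its top face running from about (298..357, 168) to 258. Carton corners are (250,127), (401,128), (392,268), (257,267).

Run:
```python
from h import *
s=np.load("/tmp/s7.npy",allow_pickle=True).item(); C=cam("wrist",s)
q=rect(C,np.array([[250,127],[401,128],[392,268],[257,267]]),8); e=ray(C,[[328,258]],54)[0]
u=np.array([np.cos(np.radians(114)),np.sin(np.radians(114))]); c=e+36*u; print(q,"block",c,c-q[0],ray(C,[[328,166]],54))
```

```text
(array([ 444.1, -288.6]), array([120.6, 120.9]), np.float32(23.7)) block [ 445.34928093 -285.57762208] [1.24928093 3.02237792] [[ 431.29141145 -254.6865937 ]]
```

play_rows([
  [[0.048,0.019,0],[0,0,0],0],
  [[0.048,0.019,0],[0,0,0],0],
  [[0.048,0.019,0],[0,0,0],0],
  [[0.048,0.019,0],[0,0,0],0],
  [[0.048,0.019,0],[0,0,0],0],
  [[0.04,0.015,0],[0,0,0],0],
  [[0,0,0],[0,0,0],0],
])

```text
time: 22.45
tool_pos: [432.6, 20.7, 216.6]
tcp_rot: [179.5, 0.5, 114.0]
ft_force: [0.1, -0.2, -0.4]
finger_gap: 85.7
```

Run:
```python
from h import *
im,C,s=wrist("pics/w8.png"); np.save("/tmp/s8.npy",s,allow_pickle=True)
hsv=cv2.cvtColor(im,cv2.COLOR_RGB2HSV); print(s["tool_pos"],s["tcp_rot"])
```

```text
[432.60122753  20.71103484 216.63597832] [179.53642004   0.46478293 113.98156477]
```

View pics/w8.png

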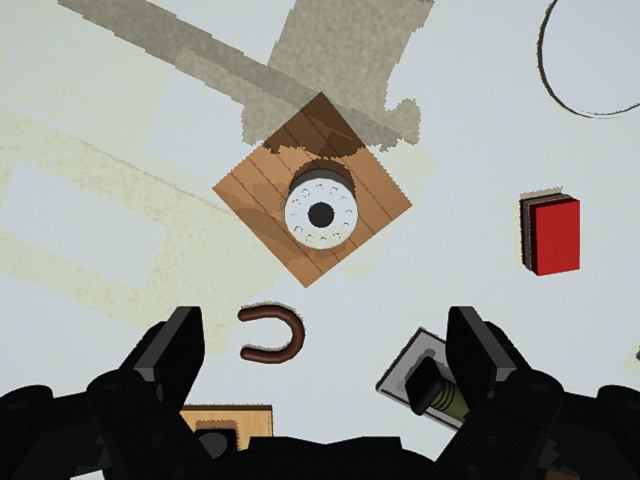

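Run:
```python
from h import *
s=np.load("/tmp/s8.npy",allow_pickle=True).item(); C=cam("wrist",s)
p=ray(C,[[321,213]],50)[0]; print(p); go(*p,70,114,s)
```

```text
[433.2316248  13.8151181]
now [432.6  20.7 216.6] [179.5   0.5 114. ] shift [-0.0054 -0.0034  0.1467] turn [ 0.008  0.008 -0.   ]
```

play_rows([
  [[-0.0054,-0.0034,0.04],[0.008,0.008,0],0],
  [[0,0,0.05],[0,0,0],0],
  [[0,0,0.045],[0,0,0],0],
])

```text
time: 22.88
tool_pos: [437.4, 9.1, 83.3]
tcp_rot: [179.5, 0.4, 113.8]
ft_force: [0.7, -0.2, 0.0]
finger_gap: 85.2
```

```bash
python3 -c "
from h import *
go(432.5,14,13,114)"
```

```text
now [437.4   9.1  83.3] [179.5   0.4 113.8] shift [ 0.007  -0.0031  0.0702] turn [ 0.009  0.008 -0.003]
```

play_rows([
  [[0.007,-0.0031,0.015],[0.009,0.008,0],0],
  [[0,0,0.015],[0,0,0],0],
])

```text
time: 23.12
tool_pos: [430.0, 12.7, 50.6]
tcp_rot: [-179.8, -0.1, 113.7]
ft_force: [0.2, -0.3, -0.3]
finger_gap: 85.3
```

```bash
python3 -c "
from h import *
go(432.5,14,13,114)"
```

```text
now [430.   12.7  50.6] [-1.798e+02 -1.000e-01  1.137e+02] shift [0.0001 0.0029 0.0376] turn [-0.004 -0.003 -0.006]
```

play_rows([
  [[0,0.003,0.018],[-0.004,-0.003,0],0],
  [[0,0,0.015],[0,0,0],0],
  [[0,0,0],[0,0,0],0],
])

```text
time: 23.5
tool_pos: [434.7, 12.9, 18.0]
tcp_rot: [179.9, 0.1, 113.6]
ft_force: [0.2, -0.1, 0.4]
finger_gap: 85.4
```

```bash
python3 -c "
from h import *
go(432.5,14,13,114)"
```

```text
now [434.7  12.9  18. ] [1.799e+02 1.000e-01 1.136e+02] shift [ 0.0018 -0.0016  0.005 ] turn [ 0.002  0.002 -0.006]
```

play_rows([
  [[0.0018,-0.0016,0.005],[0,0,0],0],
  [[0,0,0],[0,0,0],1],
  [[0,0,0],[0,0,0],1],
  [[0,0,0],[0,0,0],1],
  [[0,0,0],[0,0,0],1],
  [[0,0,0],[0,0,0],1],
], force=40)

```text
time: 24.25
tool_pos: [434.4, 13.8, 15.3]
tcp_rot: [179.7, 0.2, 113.6]
ft_force: [1.0, 1.4, -1.5]
finger_gap: 57.0
```

play_rows([
  [[0,0,-0.04],[0,0,0],1],
  [[0,0,-0.06],[0,0,0],1],
  [[0,0,-0.05],[0,0,0],1],
  [[0,0,0],[0,0,0],1],
])

```text
time: 24.75
tool_pos: [431.8, 14.1, 168.2]
tcp_rot: [179.9, 0.1, 113.6]
ft_force: [1.2, -0.7, -1.8]
finger_gap: 56.8
```

```bash
python3 -c "
from h import *
go(590,222.5,150,114)"
```

```text
now [431.8  14.1 168.2] [1.799e+02 1.000e-01 1.136e+02] shift [0.1275 0.2285 0.0185] turn [ 0.002  0.002 -0.006]
```

play_rows([
  [[0.0255,0.0457,0],[0,0,0],1],
  [[0.0255,0.0457,0],[0,0,0],1],
  [[0.0255,0.0457,0],[0,0,0],1],
  [[0.0255,0.0457,0],[0,0,0],1],
  [[0.0255,0.0457,0],[0,0,0],1],
  [[0,0,0.03],[0,0,0],1],
  [[0,0,0.02],[0,0,0],1],
])

```text
time: 25.62
tool_pos: [592.1, 227.9, 107.1]
tcp_rot: [-179.7, 0.1, 113.5]
ft_force: [0.2, -0.9, -1.6]
finger_gap: 56.9
```

```bash
python3 -c "
from h import *
go(590,222.5,50,114)"
```

```text
now [592.1 227.9 107.1] [-1.797e+02  1.000e-01  1.135e+02] shift [-0.004  -0.0038  0.0572] turn [-0.005  0.002 -0.009]
```

play_rows([
  [[-0.004,-0.0038,0.02],[-0.005,0.002,0],1],
  [[0,0,0.03],[0,0,0],1],
  [[0,0,0.005],[0,0,0],1],
])

```text
time: 26.0
tool_pos: [586.0, 220.4, 45.0]
tcp_rot: [-179.6, -0.1, 113.4]
ft_force: [0.2, -0.9, -1.2]
finger_gap: 56.9
```

```bash
python3 -c "
from h import *
go(590,222.5,15.5,114)"
```

```text
now [586.  220.4  45. ] [-1.796e+02 -1.000e-01  1.134e+02] shift [0.0003 0.0047 0.0295] turn [-0.008 -0.001 -0.01 ]
```

play_rows([
  [[0,0.0047,0.018],[-0.008,0,0],1],
  [[0,0,0.006],[0,0,0],1],
  [[0,0,0],[0,0,0],1],
])

```text
time: 26.38
tool_pos: [590.6, 221.4, 21.9]
tcp_rot: [179.9, -0.0, 113.4]
ft_force: [-0.1, 0.1, -1.1]
finger_gap: 57.2
```

play_rows([
  [[0,0,0.0045],[0,0,0],1],
  [[0,0,0],[0,0,0],1],
])

```text
time: 26.62
tool_pos: [591.7, 221.7, 19.1]
tcp_rot: [179.8, -0.0, 113.4]
ft_force: [-0.2, -0.1, -1.7]
finger_gap: 57.5
```

play_rows([
  [[0,0,0.003],[0,0,0],1],
  [[0,0,0.0005],[0,0,0],1],
])

```text
time: 26.88
tool_pos: [592.4, 221.9, 16.4]
tcp_rot: [179.7, -0.0, 113.4]
ft_force: [-0.2, -0.6, -0.9]
finger_gap: 56.7
```

play_rows([
  [[0,0,0.001],[0,0,0],1],
  [[0,0,0],[0,0,0],0],
  [[0,0,0],[0,0,0],0],
  [[0,0,0],[0,0,0],0],
  [[0,0,-0.03],[0,0,0],0],
  [[0,0,-0.06],[0,0,0],0],
  [[0,0,-0.06],[0,0,0],0],
  [[0,0,-0.04],[0,0,0],0],
])

```text
time: 27.88
tool_pos: [588.7, 220.7, 205.8]
tcp_rot: [-179.8, -0.1, 113.4]
ft_force: [0.4, 0.5, 0.0]
finger_gap: 85.5
```

play_rows([
  [[0.055,-0.02,0],[0,0,0],0],
  [[0.055,-0.02,0],[0,0,0],0],
  [[0.055,-0.02,0],[0,0,0],0],
  [[0.055,-0.02,0],[0,0,0],0],
  [[0.055,-0.02,0],[0,0,0],0],
  [[0.055,-0.02,0],[0,0,0],0],
  [[0,0,0],[0,0,0],0],
])

```text
time: 28.75
tool_pos: [344.9, 484.6, 214.4]
tcp_rot: [179.3, -0.2, 113.2]
ft_force: [0.7, -0.7, 0.6]
finger_gap: 85.4
```

Run:
```python
from h import *
for n in("top","scene"):
    im=eyes.snapshot(n); cv2.imwrite(f"pics/{n}1.png",im[:,:,::-1])
```

```text
(no output)
```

View pics/top1.png

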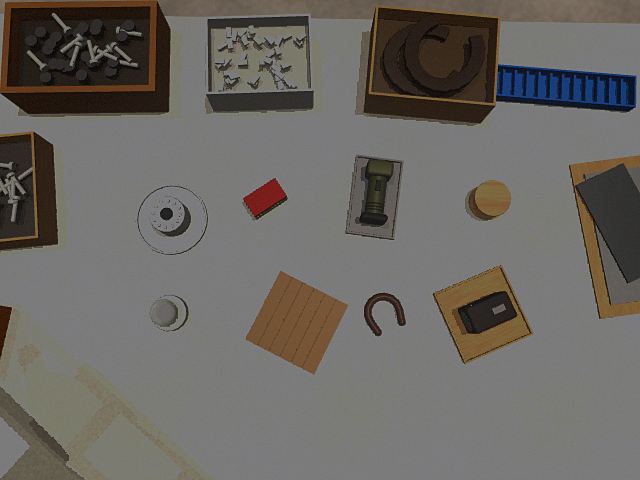

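View pics/scene1.png

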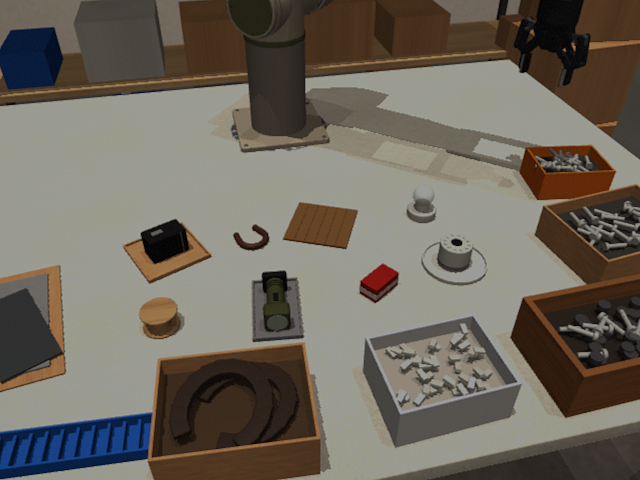

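The top view shows the puck button at (167,214) in the tin, the torch at (377,192) in the trough and the block at (489,312) in the carton. The bystanders look unmoved. One numeric check, then I hand in.

Run:
```python
from h import *
C=cam("top")
print("puck-tin",ray(C,[[167,214]],50)-[590,222], "torch h/t",ray(C,[[379,170],[373,218]],46),"block",ray(C,[[489,312]],54))
a,b=[cv2.imread(f"pics/top{i}.png").astype(int) for i in(0,1)]
d=abs(a-b).max(2)
for n,(x0,y0,x1,y1) in dict(red=(235,170,295,225),shoe=(355,285,412,342),bulb=(145,290,192,335)).items(): print(n,(d[y0:y1,x0:x1]>40).sum())
r.hand_in()
```

```text
puck-tin [[ 1.66017132 -1.61314677]] torch h/t [[ 669.40095546 -114.38762597]
 [ 591.20491243 -104.89683967]] block [[ 445.88917193 -282.54150478]]
red 0
shoe 0
bulb 0
the job is handed in; nothing more can be done
```

The lamps are in their own trays and the job is handed in, at about 29 s of the 115 s allowed. I parked the puck lantern on the pad, then moved the torch to the trough, the block lamp to the carton and the puck to the tin.

Last checks from the images (the limit is 15 mm from each tray's centre):

| Lamp | Distance from tray centre | Other |
|---|---|---|
| Puck in tin | about 2 mm | stands upright |
| Torch in trough | about 4 mm | within about 1° of the trough's length |
| Block in carton | about 3 mm (wrist camera), about 6 mm (top camera) | lies flat |

- **Views compared:** the two block measurements differ by about 3 mm, since the top camera's point was read by eye. Both are well inside the limit.
- **Torch angle:** this is the wrist-camera reading. Rough points read from the top view give 0–1° as well.
- **Bystanders:** the bulb lamp, staple carton and horseshoe showed no pixel change between the first and last top pictures.

No check failed. Each lamp's height on its tray floor was judged by eye only.

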